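Set the paper guide of a registration rail

TASK

Set the paper guide for the next print: with the fingertips press the blue plate in the middle of the sliding guide down, which frees its brake, and keep it down while you push the guide along the rail until it stands against the red stop. Then let the plate spring back up and take the hand away; never force the guide along while its brake holds, and leave the ink jar, the black graphite block and the eraser where they are.

Things in the scene. Friction and masses are not known exactly. Their poses are not given: they have to be found in the camera images.
- board: Plywood registration board, 200 x 380 x 12 mm, fixed on the table, turned up to 0.25 rad either way; origin at the centre of its underside, x away from the robot, y along its long side. A level aluminium rail (60 mm wide, 360 mm long, top 26 mm above the table) runs along y at x = +45 mm; a sheet of paper lies on the robot's side.
- guide_mid (a point): Centre of the sliding paper guide, at the top of its grey frame (92 mm across the rail x 90 mm along it), 37 mm above the table; y axis along the rail, x across it. The guide cannot come off the rail. A steel tongue sticks out 24 mm towards the paper. With the plate up the brake holds it against about 20 N; with the plate down 1 to 3 N move it.
- press_spot (a point): Middle of the upper face of the blue press plate (62 mm across the rail x 70 mm along it) in the guide's frame, 42 mm above the table when up. Its flat middle is 44 mm long; the two ends rise 6 mm as ramps, so a fingertip pressed in the dish also carries the guide along. Moves with the guide; axes as guide_mid.
- plate (a joint): How far the blue plate is pressed down, m: 0 up (brake on), 0.005 fully down. It is sprung: about 10 N press it 2.5 mm, where the brake is wholly free, and about 12 N press it fully down. It springs back when let go.
- guide (a joint): Position of the guide along the rail, m, growing along the y axis of guide_mid; 0 in the middle of the rail. Stays where it is left when the plate is up.
- red_stop_mid (a point): Centre of the red stop, a block 74 mm across the rail x 20 mm along it, clamped on the rail (fixed) at either end of it; the point is 37 mm above the table, the block's top at 42 mm, its screw head at 46 mm. The guide stands against it when their centres (guide_mid and this) are 55 mm apart. Axes as guide_mid.
- grey_stop_mid (a point): Centre of the plain grey stop, the same block at the other end of the rail; not wanted here.
- jar: Ink jar, 49 mm wide and 60 mm high, loose, standing on the board on the robot's side of the rail; origin at the centre of its underside. Leave alone.
- graphite: Black graphite block, 22 x 75 x 14 mm, loose, lying on the board on the robot's side of the rail; origin at the centre of its underside. Leave alone.
- rubber: Eraser, 23 x 56 x 13 mm, loose, on the table at the left of the board; origin at the centre of its underside. Leave alone.

How it is judged:
On the way, in this order (a step that is already met when the one before it is completed fails the run):
1. the blue plate is pressed down at least 2.5 mm (value of joint plate above 0.0025 m), for 0.1 s.
2. the guide stands against the red stop while the plate is still pressed (horizontal distance between guide_mid and red_stop_mid below 0.0575 m and value of joint plate above 0.0015 m), for 0.1 s.
At the end, for the whole second after the job is handed in: the guide stands against the red stop (gap under 2.5 mm), at rest, with the blue plate up again (within 1 mm) (horizontal distance between guide_mid and red_stop_mid below 0.0575 m and value of joint plate below 0.001 m and velocity of joint guide between -0.005 and 0.005 m/s); the robot touches nothing.
It fails at once if the guide is forced along the rail while its plate is up and the brake holds (value of joint plate below 0.0005 m and (velocity of joint guide above 0.01 m/s or velocity of joint guide below -0.01 m/s)).
It fails at once if the ink jar, the graphite block or the eraser is moved more than 10 mm or lifted (distance of any of jar, graphite, rubber from where it was at the start of the episode above 0.01 m).
It fails at once if the plate is gripped and pulled up instead of pressed (value of joint plate below -0.001 m).
It also fails if it takes over 32 s, if anything falls off the work surface, if the arm or the gripper's body presses on something with over 40 N, if the wrist force passes 120 N, or if a joint passes its speed limit or range.

ROBOT

A 6-joint arm with a two-finger parallel gripper is mounted at the origin on a cart in front of the work surface, level with it; the furniture and walls round the work are solid. World frame = base frame: x ahead of the robot, y to its left, z up, the work surface at z = 0. Lengths are in m, angles in rad, forces in N, time in s.
With the tool pointing down it reaches from about 0.425 to 0.95 m from the base axis. Payload 3.5 kg.
Tool frame: the origin (TCP) lies midway between the tips of the shut fingers; the grasp point (between the pads) lies 19 mm behind it; z points along the fingers, y is the line along which they close (so a half turn about z gives the same grasp; the last joint's range is limited). The gripper opens to 85 mm and grips with 20 to 120 N. Pads are 22 mm wide; open, the fingers measure 114 mm over their backs; the gripper's body (76 mm by 85 mm) begins 54 mm behind the grasp point. The pads swing forward as they close: fully open they stand 13 mm farther back than shut.
Start: joints at [1.006, 0.286, 1.577, -0, 1.279, -0.15], TCP at [0.272, 0.618, 0.231] pointing down, gripper open.
Joint ranges: [-2.77, 2.77], [-0.9, 2.22], [0.21, 2.48], [-1.53, 4.67], [0.24, 2.81], [-2.84, 2.84]. Speed limits (rad/s): [2.79, 2.79, 3.14, 3.14, 3.14, 3.14].

INTERFACE

Orientations are given as a unit quaternion [w, x, y, z].
In Python, from rig import observe, camera, camera_model, finish_job gives the robot as it stands. The module is installed in compiled form; this text tells all that it offers.
- The arm moves only by the tool jog_arm, never from a script. Its argument "series" is a list of rows, each an object with "jaw": the closure, from -1 (fully open) to 1 (shut); "slide": the shift along the tool's x, y, z in m, a list of three; "angular": the turn, a rotation vector about the tool's x, y, z in degrees, a list of three. A call has 1 to 5 rows; each row shifts and turns the commanded pose from where the row before left it, along the tool's axes as they then stand; what a row does not reach is not made up. A row lasts 1/8 s, in which the tool goes at most 62.5 mm and 10.7 degrees, less where a joint would pass 70% of its speed; a pose out of reach is approached as far as the arm can. A call with a gripper value outside its range is refused whole. The fingers move at their own pace and stop on an object; "force" is the grip in N (left out, the last holds). Time passes only in rows, so rows that do not move let the fingers close. It gives the time, the measured TCP pose, the force, the opening and the grip force at its end, in the units of the state.
- observe(): the state, without advancing time (a new reading comes with each control period).
- camera(name): name is "side" or "top" or "wrist"; returns the picture (400x640x3 uint8, blue, green, red); there is no depth.
- camera_model(name): a dict with "camera_matrix" (3x3 intrinsics, pixels), "pose" (4x4, takes a point from camera to world coordinates); the wrist camera has in their place "mount" (4x4, takes a point from camera to tool coordinates, whose origin is the TCP and whose axes are the flange's). Camera axes: x right, y up, looking along -z (the intrinsics and any distortion apply to the point x, -y, -z); pixel columns grow to the right and rows downward; lengths in m; the calibration is good to about 2 mm. A picture is of the moment at which its call begins: read the wrist's pose just before it. camera_model takes no time and is no camera call.
- finish_job(): hands the job in; it is judged then, once.
The state is a dict: "t": time; "joints": joint angles; "qd": joint speeds; "joint_torque": joint torques, N m; "tcp_pos": TCP position; "orientation": TCP orientation; "force": force on the tool from outside, world axes, zero at the start; "torque": the same for the moment, N m; "width": opening from 0.0 (shut) to 1.0 (fully open); "finger_force": force on a finger pad.
Only numpy, scipy, OpenCV 4.12 (cv2) and the standard library are available. Lean on these libraries where they do the work, as an engineer would, in place of code of your own. Each camera call takes 0.05 s, during which the arm holds its last target. There are 200 camera calls.

## Working session

There is one attempt and no reset: what is moved stays moved. The work goes in short steps, Python scripts to look and compute and a tool call to move; the robot and the scene stay as the last step left them, time stands still between calls to the robot, and variables do not carry over. Pictures are saved under pics/ and viewed, at most 10 in all, crops included, and the job is handed in when it is done.

Besides the shell and the picture viewer there is one more tool, called after "Call:" in YAML: its name, and indented under it one key for each argument. jog_arm: Moves the arm, as the interface text tells. Its arguments: {"type":"object","properties":{"series":{"type":"array"},"force":{"type":"number"}},"required":["series"]}

```bash
mkdir -p pics; python3 - <<'E'
from rig import *
import cv2
s=observe(); print({k:s[k] for k in('t','tcp_pos','orientation','force','width')})
for n in('top','side'):
    cv2.imwrite(f'pics/{n}0.png',camera(n)); m=camera_model(n); print(n,m)
E
```

```text
{'t': 0.0, 'tcp_pos': array([0.2716533 , 0.61720876, 0.22994866]), 'orientation': array([-4.08650256e-04,  2.05915100e-01,  9.78569140e-01, -1.11435501e-03]), 'force': array([ 0.15979633,  0.2252406 , -0.45621478]), 'width': 0.9998638398083661}
top {'camera_matrix': array([[425.31558561,   0.        , 326.08404895],
       [  0.        , 425.31558561, 201.76865518],
       [  0.        ,   0.        ,   1.        ]]), 'pose': array([[-0.00188398,  0.99187196, -0.12722602,  0.47796898],
       [-0.99979783, -0.00441521, -0.01961651,  0.0817941 ],
       [-0.02001879,  0.12716334,  0.99167975,  1.00461967],
       [ 0.        ,  0.        ,  0.        ,  1.        ]])}
side {'camera_matrix': array([[410.82389382,   0.        , 317.18578862],
       [  0.        , 410.82389382, 197.51442188],
       [  0.        ,   0.        ,   1.        ]]), 'pose': array([[-0.99660526,  0.0600483 , -0.05632188,  0.53377945],
       [-0.08145924, -0.6200863 ,  0.78029313,  0.75803222],
       [ 0.01193085,  0.78223218,  0.62287276,  0.60609449],
       [ 0.        ,  0.        ,  0.        ,  1.        ]])}
```

View pics/top0.png

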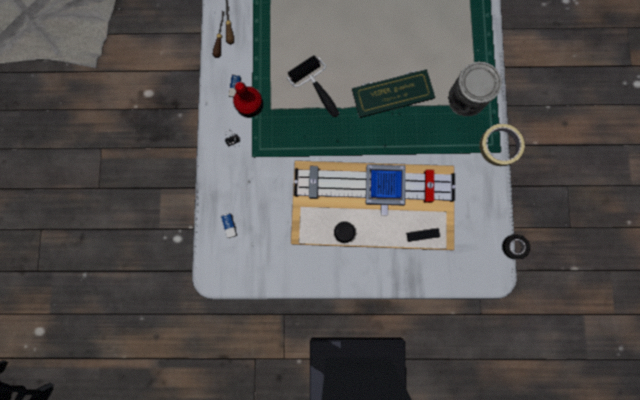

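View pics/side0.png

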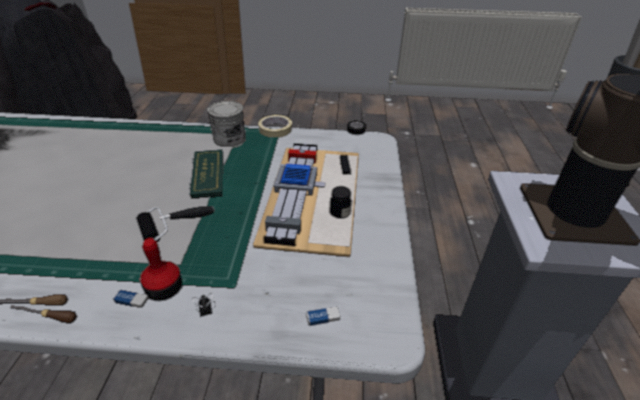

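The top picture shows the guide at about (386,184), the red stop at (430,186) on its right (world -y), the grey stop at (313,182), the jar at (344,232) and the graphite at (423,235). I'll enlarge that area.

```bash
python3 - <<'E'
import cv2
im=cv2.imread('pics/top0.png')[150:260,285:465]
cv2.imwrite('pics/crop.png',cv2.resize(im,None,fx=4.4,fy=4.4,interpolation=cv2.INTER_CUBIC))
E
cat >h.py <<'E'
from rig import *
import numpy as np
def ray(n,u,v,z):
    m=camera_model(n);K=m['camera_matrix'];P=m['pose']
    p=np.linalg.inv(K)@[u,v,1]; d=P[:3,:3]@[p[0],-p[1],-p[2]]; o=P[:3,3]
    return o+d*(z-o[2])/d[2]
E
```

```text
(no output)
```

View pics/crop.png

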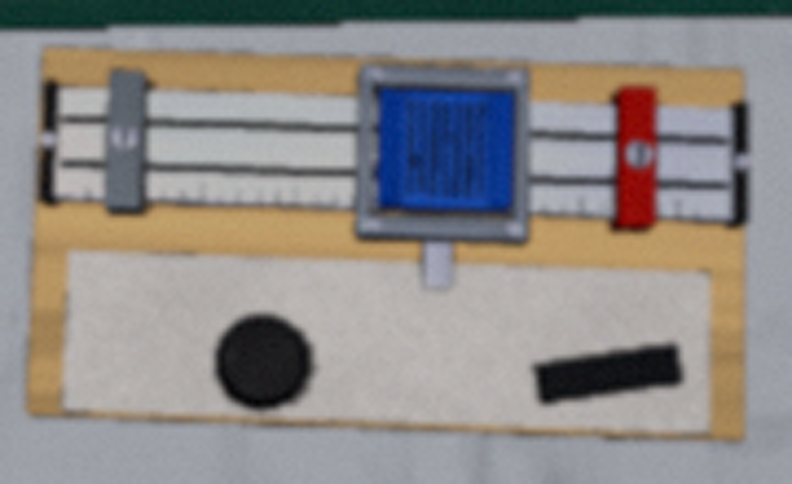

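In the crop the guide frame spans (360,65) to (525,243), centred at (442,154). The red stop's corners give (636,158) and the grey stop is at (126,140).

```bash
python3 - <<'E'
from h import *
f=lambda x,y,z:ray('top',285+(x+.5)/4.4-.5,150+(y+.5)/4.4-.5,z)
g=f(442,154,.037);r=f(636,158,.042);k=f(126,140,.042)
print(g,r,k)
a=r-k;a/=np.linalg.norm(a);print('dir',a,'yaw',np.arctan2(a[0],-a[1]),'gap',(r-g)@a, 'perp',np.cross(a,r-g)[2])
for n,p in dict(jar=f(263,362,.06),gr=f(608,374,.026)).items():print(n,p)
s=observe()
from scipy.spatial.transform import Rotation as R
q=s['orientation'];M=R.from_quat(q[[1,2,3,0]]).as_matrix();print(M.round(3),s['tcp_pos'],s['joints'])
# tool y vs rail
print('tgt shift in tool', M.T@(np.array([g[0],g[1],.12])-s['tcp_pos']))
print('rail dir in tool',M.T@a)
E
```

```text
[ 0.64127708 -0.03480687  0.037     ] [ 0.63780115 -0.13452941  0.042     ] [0.64871028 0.13024258 0.042     ]
dir [-0.04116705 -0.99915228  0.        ] yaw -0.041178691462165684 gap 0.09978108732615926 perp 0.0006323007986375174
jar [0.53164232 0.06001229 0.06      ]
gr [ 0.5268005  -0.11993507  0.026     ]
[[-0.915  0.403 -0.001]
 [ 0.403  0.915 -0.002]
 [ 0.    -0.002 -1.   ]] [0.27165742 0.61724768 0.23003281] [ 1.00601538e+00  2.87128884e-01  1.57806414e+00 -2.71393195e-06
  1.27863616e+00 -1.49998010e-01]
tgt shift in tool [-0.6010859  -0.44756554  0.11082367]
rail dir in tool [-0.364973   -0.93101609  0.00193819]
```

Call:
jog_arm:
  series:
    - {"jaw": 1,"slide": [0,0,0],"angular": [0,0,-10.7]}
    - {"jaw": 1,"slide": [0,0,0],"angular": [0,0,-10.7]}
    - {"jaw": 1,"slide": [-0.026,-0.042,0],"angular": [0,0,0]}
    - {"jaw": 1,"slide": [-0.026,-0.042,0],"angular": [0,0,0]}
    - {"jaw": 1,"slide": [-0.026,-0.042,0],"angular": [0,0,0]}
  force: 40

```text
t: 0.72
tcp_pos: [0.3449, 0.4872, 0.2306]
orientation: [-0.0, 0.02, 1.0, -0.0]
force: [0.1, 1.0, 0.5]
width: 0.0
finger_force: 0.0
```

Call:
jog_arm:
  series:
    - {"jaw": 1,"slide": [-0.026,-0.042,0],"angular": [0,0,0]}
    - {"jaw": 1,"slide": [-0.026,-0.042,0],"angular": [0,0,0]}
    - {"jaw": 1,"slide": [-0.026,-0.042,0],"angular": [0,0,0]}
    - {"jaw": 1,"slide": [-0.026,-0.042,0],"angular": [0,0,0]}
    - {"jaw": 1,"slide": [-0.026,-0.042,0],"angular": [0,0,0]}

```text
t: 1.35
tcp_pos: [0.4662, 0.2719, 0.2309]
orientation: [-0.0, 0.021, 1.0, -0.0]
force: [-0.1, 0.5, -0.1]
width: 0.0
finger_force: 0.0
```

Call:
jog_arm:
  series:
    - {"jaw": 1,"slide": [-0.026,-0.042,0],"angular": [0,0,0]}
    - {"jaw": 1,"slide": [-0.026,-0.042,0],"angular": [0,0,0]}
    - {"jaw": 1,"slide": [-0.026,-0.042,0],"angular": [0,0,0]}
    - {"jaw": 1,"slide": [-0.026,-0.042,0],"angular": [0,0,0]}
    - {"jaw": 1,"slide": [0,0,0],"angular": [0,0,0]}

```text
t: 1.98
tcp_pos: [0.5638, 0.0985, 0.2307]
orientation: [-0.0, 0.023, 1.0, -0.0]
force: [-0.4, 0.6, -0.0]
width: 0.002
finger_force: 0.0
```

Call:
jog_arm:
  series:
    - {"jaw": 1,"slide": [-0.028,-0.043,0],"angular": [0,0,0]}
    - {"jaw": 1,"slide": [-0.028,-0.043,0],"angular": [0,0,0]}
    - {"jaw": 1,"slide": [-0.0275,-0.043,0.03],"angular": [0,0,0]}
    - {"jaw": 1,"slide": [0,0,0.05],"angular": [0,0,0]}
    - {"jaw": 1,"slide": [0,0,0.03],"angular": [0,0,0]}

```text
t: 2.6
tcp_pos: [0.6392, -0.0303, 0.1177]
orientation: [-0.002, 0.021, 1.0, 0.001]
force: [-1.1, 0.3, -0.5]
width: -0.002
finger_force: 0.0
```

Call:
jog_arm:
  series:
    - {"jaw": 1,"slide": [0,0,0],"angular": [0,0,0]}
    - {"jaw": 1,"slide": [0,0,0],"angular": [0,0,0]}

```text
t: 2.85
tcp_pos: [0.6418, -0.0304, 0.1228]
orientation: [0.001, 0.02, 1.0, -0.0]
force: [1.3, 0.7, 0.9]
width: 0.004
finger_force: 0.0
```

```bash
python3 - <<'E'
from h import *
import cv2
s=observe();print(s['tcp_pos'],s['force']);cv2.imwrite('pics/w1.png',camera('wrist'));print(camera_model('wrist'))
E
```

```text
[ 0.64175947 -0.03037251  0.1228494 ] [1.29298221 0.6649571  0.93710718]
{'camera_matrix': array([[296.40985071,   0.        , 320.73541376],
       [  0.        , 296.40985071, 197.55131196],
       [  0.        ,   0.        ,   1.        ]]), 'mount': array([[ 1.43469812e-04,  9.60628757e-01,  2.77835151e-01,
         7.08043542e-02],
       [ 9.99999896e-01, -2.58028995e-04,  3.75763381e-04,
         5.44096560e-04],
       [ 4.32658634e-04,  2.77835068e-01, -9.60628694e-01,
        -1.41840773e-01],
       [ 0.00000000e+00,  0.00000000e+00,  0.00000000e+00,
         1.00000000e+00]])}
```

View pics/w1.png

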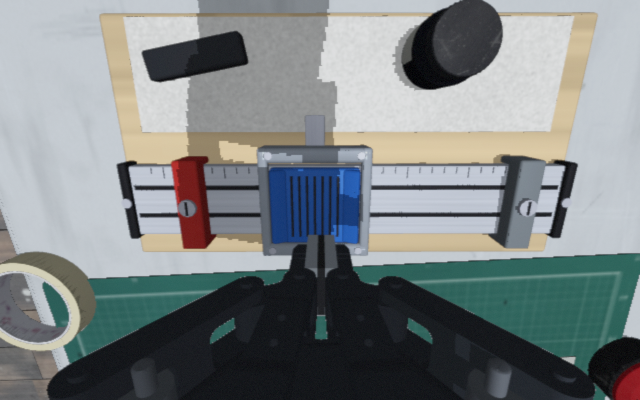

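The wrist view shows the guide frame's corners at about (260,149), (371,147), (368,254) and (264,255). The red stop's screw is at (187,208), the grey stop's screw at (528,208), and the fingertips are over the plate near (320,240).

```bash
python3 - <<'E'
from h import *
from scipy.spatial.transform import Rotation as R
s=observe();m=camera_model('wrist');K=m['camera_matrix'];A=m['mount']
q=s['orientation'];M=R.from_quat(q[[1,2,3,0]]).as_matrix();t=s['tcp_pos']
def w(u,v,z):
    p=np.linalg.inv(K)@[u,v,1];d=M@A[:3,:3]@[p[0],-p[1],-p[2]];o=M@A[:3,3]+t
    return o+d*(z-o[2])/d[2]
c=[w(u,v,.037) for u,v in((260,149),(371,147),(368,254),(264,255))]
g=np.mean(c,0);r=w(187,208,.046);k=w(528,208,.046)
print(np.round(c,4),g,r,k); a=(r-k)[:2];a/=np.linalg.norm(a);print(a,(r-g)[:2]@a)
print('tool shift',M.T@(g-t),'rail dir',M.T@np.r_[a,0],t)
E
```

```text
[[ 0.5973 -0.0749  0.037 ]
 [ 0.5992  0.01    0.037 ]
 [ 0.6894  0.0081  0.037 ]
 [ 0.6869 -0.0803  0.037 ]] [ 0.64320716 -0.03429323  0.037     ] [ 0.63956261 -0.13438365  0.046     ] [0.6501809  0.13095894 0.046     ]
[-0.03998528 -0.99920027] 0.1001561022394091
tool shift [-0.00077193 -0.00360034  0.0866962 ] rail dir [-4.58106675e-04 -9.99999756e-01  5.27141299e-04] [ 0.64227172 -0.03060649  0.12369096]
```

Call:
jog_arm:
  series:
    - {"jaw": 1,"slide": [-0.001,-0.004,0.03],"angular": [0,0,0]}
    - {"jaw": 1,"slide": [0,0,0.03],"angular": [0,0,0]}
    - {"jaw": 1,"slide": [0,0,0.01],"angular": [0,0,0]}
    - {"jaw": 1,"slide": [0,0,0],"angular": [0,0,0]}
    - {"jaw": 1,"slide": [0,0,0],"angular": [0,0,0]}

```text
t: 3.52
tcp_pos: [0.6433, -0.0352, 0.0535]
orientation: [0.002, 0.021, 1.0, -0.0]
force: [0.4, 1.2, 0.2]
width: 0.001
finger_force: 0.0
```

Call:
jog_arm:
  series:
    - {"jaw": 1,"slide": [0,0,0.003],"angular": [0,0,0]}
    - {"jaw": 1,"slide": [0,0,0.003],"angular": [0,0,0]}
    - {"jaw": 1,"slide": [0,0,0],"angular": [0,0,0]}
    - {"jaw": 1,"slide": [0,0,0],"angular": [0,0,0]}

```text
t: 4.03
tcp_pos: [0.6418, -0.0351, 0.0453]
orientation: [-0.0, 0.021, 1.0, 0.0]
force: [0.4, -0.1, -0.1]
width: 0.0
finger_force: 0.0
```

Call:
jog_arm:
  series:
    - {"jaw": 1,"slide": [0,0,0.002],"angular": [0,0,0]}
    - {"jaw": 1,"slide": [0,0,0.002],"angular": [0,0,0]}
    - {"jaw": 1,"slide": [0,0,0.001],"angular": [0,0,0]}
    - {"jaw": 1,"slide": [0,0,0],"angular": [0,0,0]}
    - {"jaw": 1,"slide": [0,0,0],"angular": [0,0,0]}

```text
t: 4.65
tcp_pos: [0.642, -0.0351, 0.041]
orientation: [-0.0, 0.021, 1.0, -0.0]
force: [-1.9, 0.4, 5.1]
width: -0.002
finger_force: 2.6
```

Call:
jog_arm:
  series:
    - {"jaw": 1,"slide": [0,0,0.002],"angular": [0,0,0]}
    - {"jaw": 1,"slide": [0,0,0.002],"angular": [0,0,0]}
    - {"jaw": 1,"slide": [0,0,0],"angular": [0,0,0]}
    - {"jaw": 1,"slide": [0,0,0],"angular": [0,0,0]}

```text
t: 5.15
tcp_pos: [0.642, -0.0351, 0.0381]
orientation: [-0.0, 0.021, 1.0, -0.0]
force: [-4.2, 0.1, 9.9]
width: 0.002
finger_force: 5.2
```

Call:
jog_arm:
  series:
    - {"jaw": 1,"slide": [0,0,0.002],"angular": [0,0,0]}
    - {"jaw": 1,"slide": [0,0,0.002],"angular": [0,0,0]}
    - {"jaw": 1,"slide": [0,0,0],"angular": [0,0,0]}
    - {"jaw": 1,"slide": [0,0,0],"angular": [0,0,0]}

```text
t: 5.65
tcp_pos: [0.6421, -0.0352, 0.0378]
orientation: [-0.001, 0.02, 1.0, -0.0]
force: [-12.9, 1.4, 25.8]
width: 0.001
finger_force: 13.0
```

Fully down at 26 N. I'll ease off slightly and slide towards the red stop.

Call:
jog_arm:
  series:
    - {"jaw": 1,"slide": [0,0,-0.001],"angular": [0,0,0]}
    - {"jaw": 1,"slide": [0,-0.003,0],"angular": [0,0,0]}
    - {"jaw": 1,"slide": [0,-0.004,0],"angular": [0,0,0]}
    - {"jaw": 1,"slide": [0,-0.004,0],"angular": [0,0,0]}
    - {"jaw": 1,"slide": [0,-0.004,0],"angular": [0,0,0]}

```text
t: 6.28
tcp_pos: [0.6415, -0.0503, 0.0379]
orientation: [-0.001, 0.02, 1.0, -0.0]
force: [-10.7, 1.6, 20.3]
width: -0.002
finger_force: 10.9
```

Call:
jog_arm:
  series:
    - {"jaw": 1,"slide": [0,-0.005,0],"angular": [0,0,0]}
    - {"jaw": 1,"slide": [0,-0.005,0],"angular": [0,0,0]}
    - {"jaw": 1,"slide": [0,-0.005,0],"angular": [0,0,0]}
    - {"jaw": 1,"slide": [0,-0.005,0],"angular": [0,0,0]}
    - {"jaw": 1,"slide": [0,0,0],"angular": [0,0,0]}

```text
t: 6.9
tcp_pos: [0.6407, -0.0712, 0.0379]
orientation: [-0.001, 0.02, 1.0, -0.001]
force: [-10.5, -0.7, 20.8]
width: 0.002
finger_force: 10.7
```

Call:
jog_arm:
  series:
    - {"jaw": 1,"slide": [0,-0.004,0],"angular": [0,0,0]}
    - {"jaw": 1,"slide": [0,-0.003,0],"angular": [0,0,0]}
    - {"jaw": 1,"slide": [0,-0.002,0],"angular": [0,0,0]}
    - {"jaw": 1,"slide": [0,0,0],"angular": [0,0,0]}

```text
t: 7.4
tcp_pos: [0.6404, -0.0798, 0.0379]
orientation: [-0.001, 0.02, 1.0, -0.001]
force: [-10.8, 0.6, 21.4]
width: -0.001
finger_force: 10.7
```

Call:
jog_arm:
  series:
    - {"jaw": 1,"slide": [0,-0.001,0],"angular": [0,0,0]}
    - {"jaw": 1,"slide": [0,-0.001,0],"angular": [0,0,0]}
    - {"jaw": 1,"slide": [0,0,0],"angular": [0,0,0]}
    - {"jaw": 1,"slide": [0,0,0],"angular": [0,0,0]}

```text
t: 7.9
tcp_pos: [0.6403, -0.0802, 0.0379]
orientation: [-0.001, 0.021, 1.0, 0.001]
force: [-10.6, 3.8, 22.2]
width: 0.003
finger_force: 11.0
```

```bash
python3 - <<'E'
from h import *
import cv2
s=observe();print(s['tcp_pos'],s['force']);im=camera('wrist')[120:280,100:420]
cv2.imwrite('pics/w2.png',cv2.resize(im,None,fx=2.5,fy=2.5,interpolation=cv2.INTER_CUBIC))
E
```

```text
[ 0.64034232 -0.08016393  0.0378846 ] [-10.61601      3.84227177  22.18211241]
```

View pics/w2.png

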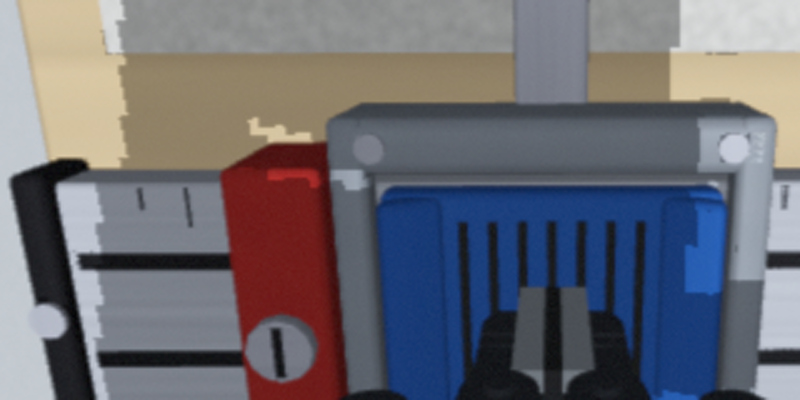

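The guide's left edge (x≈335 in the crop) meets the red stop with no gap. The side force rose to 3.8 N while the guide stood still, so it is in contact. Lifting straight up now.

Call:
jog_arm:
  series:
    - {"jaw": 1,"slide": [0,0,-0.002],"angular": [0,0,0]}
    - {"jaw": 1,"slide": [0,0,-0.003],"angular": [0,0,0]}
    - {"jaw": 1,"slide": [0,0,-0.005],"angular": [0,0,0]}
    - {"jaw": 1,"slide": [0,0,-0.02],"angular": [0,0,0]}
    - {"jaw": 1,"slide": [0,0,-0.03],"angular": [0,0,0]}

```text
t: 8.57
tcp_pos: [0.6391, -0.081, 0.093]
orientation: [-0.001, 0.021, 1.0, 0.0]
force: [-0.1, 0.3, 0.3]
width: 0.004
finger_force: 0.0
```

Call:
jog_arm:
  series:
    - {"jaw": 1,"slide": [0,0,-0.03],"angular": [0,0,0]}
    - {"jaw": 1,"slide": [0,0,-0.03],"angular": [0,0,0]}
    - {"jaw": 1,"slide": [0,0,0],"angular": [0,0,0]}
    - {"jaw": 1,"slide": [0,0,0],"angular": [0,0,0]}

```text
t: 9.07
tcp_pos: [0.6394, -0.081, 0.1524]
orientation: [-0.001, 0.021, 1.0, 0.0]
force: [0.8, 0.4, -1.7]
width: 0.001
finger_force: 0.0
```

```bash
python3 - <<'E'
from h import *
import cv2
s=observe();print(s['tcp_pos'],s['force']);im=camera('wrist')
cv2.imwrite('pics/w3.png',im)
E
```

```text
[ 0.63939724 -0.08099037  0.15243559] [ 0.78271292  0.41636021 -1.73631893]
```

View pics/w3.png

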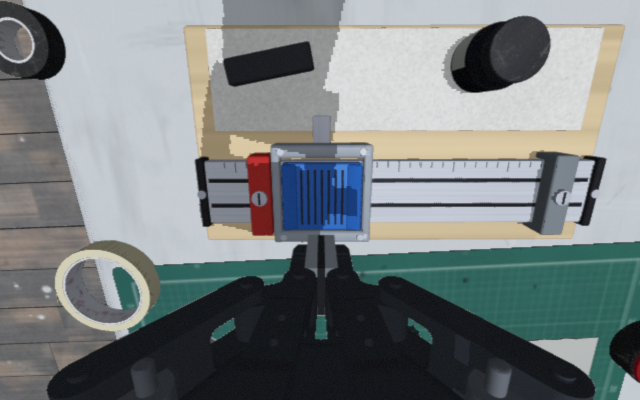

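The guide frame (272–372, 143–242) stands flush against the red stop (250–273). The plate is up, the hand is clear and the jar and block have not moved.

```bash
python3 -c "
from rig import *
print(finish_job())"
```

```text
the job is handed in; nothing more can be done
None
```

The guide stands against the red stop with the blue plate back up and the hand clear. The ink jar and graphite block show no movement and the arm stayed well clear of the eraser; I handed the job in at about 9 s, and the hand-in gave no verdict.

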